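# Weigh off a rock-salt bar and tip it from the scale pan into the order drawer

## Robot

A 6-joint arm with a two-finger parallel gripper is mounted at the origin on the work surface. World frame = base frame: x ahead of the robot, y to its left, z up, the work surface at z = 0. Lengths are in mm, angles in rad, forces in N, time in s.
With the tool pointing down it reaches from about 225 to 875 mm from the base axis. Payload 3.4 kg.
Tool frame: the origin (TCP) lies midway between the tips of the shut fingers; the grasp point (between the pads) lies 19 mm behind it; x points along the fingers, y is the direction in which the jaws open and shut, and the axes are right-handed (so a half turn about x gives the same grasp; the last joint's range is limited). The gripper opens to 85 mm and grips with 20 to 120 N. Pads are 22 mm wide; open, the fingers measure 114 mm over their backs; the gripper's body (76 mm by 85 mm) begins 54 mm behind the grasp point. The pads swing forward as they close: fully open they stand 13 mm farther back than shut.
Start: joints at [1.121, 0.276, 1.505, -0, 1.361, -0.121], TCP at [185.689, 544.226, 231.328] pointing down, gripper open.
Joint ranges: [-2.89, 2.89], [-0.75, 2.08], [0.22, 2.7], [-1.18, 4.32], [0.11, 2.71], [-2.7, 2.7]. Speed limits (rad/s): [2.57, 2.57, 3.14, 3.14, 3.14, 3.14].

## Interface

Orientations are given as a unit quaternion [x, y, z, w].
In Python, from bench import r, optics, ticket gives the robot as it stands.
- The arm moves only by the shell command python3 -m creep 'ROWS' [OPENING] [FORCE]. ROWS is JSON, a list of rows, each an object with "dp": the shift along the tool's x, y, z in cm, a list of three; "turn": the turn about the tool's x in degrees. In form: [{"dp": [dx, dy, dz], "turn": turn}, ...]. A call has exactly 5 rows; each row is the pose to reach, as a shift and turn from the pose commanded when the call began, along the tool's axes at that moment; what a row does not reach only later rows make up. A row lasts 1/8 s, in which the tool goes at most 62.5 mm and 10.7 degrees, less where a joint would pass 70% of its speed; a pose out of reach is approached as far as the arm can. A call with a gripper value outside its range is refused whole. OPENING is the finger opening in cm, from 0 to 8.54, set as the call begins (- or left out, the last holds). The fingers move at their own pace and stop on an object; FORCE is the grip in N (left out, the last holds). Time passes only in rows, so rows that repeat a pose let the fingers close, or fill a call up. It gives the time, the measured TCP pose, the force and the opening at its end, in the units of the state.
- r.sense(): the state, without advancing time (a new reading comes with each control period).
- optics.get_image(name): name is "scene" or "top" or "wrist"; returns the picture (420x560x3 uint8, red, green, blue); there is no depth.
- optics.camera_model(name): a dict with "fx", "fy", "cx", "cy" (pixels), "dist_coeffs" ([k1, k2, p1, p2, k3] as OpenCV has them; the pictures are not rectified), "origin" and "attitude" of the camera in the world; the wrist camera has in their place "hand_eye" (4x4, takes a point from camera to tool coordinates, whose origin is the TCP and whose axes are the tool frame's). Camera axes: x right, y up, looking along -z (the intrinsics and any distortion apply to the point x, -y, -z); pixel columns grow to the right and rows downward; lengths in mm; the calibration is good to about 2 mm. A picture is of the moment at which its call begins: read the wrist's pose just before it. camera_model takes no time and is no camera call.
- ticket.close_job(): hands the job in, once; it reports no verdict.
The state is a dict: "time": time; "q": joint angles; "joint_velocities": joint speeds; "effort": joint torques, N m; "eef_pos": TCP position; "tool_rot": TCP orientation; "ft_force": force on the tool from outside, world axes, zero at the start; "torque": the same for the moment, N m; "opening": opening from 0.0 (shut) to 1.0 (fully open).
Only numpy, scipy, OpenCV 4.12 (cv2) and the standard library are available. Lean on these libraries where they do the work, as an engineer would, in place of code of your own. Each camera call takes 0.05 s, during which the arm holds its last target. There are 200 camera calls.

## Task

Take the long rock-salt bar from the sloping display stand, lay it gently and lengthways on the scale's tipping pan, near the pan's handle end, and let go of it so that it is weighed. Then lift the pan slowly by its black handle, only until the bar starts to slide, and hold the pan still at that angle while the brittle bar slides down, without rushing, into the open order drawer. Let the pan back down level without dropping it and push the drawer fully shut, leaving the other goods where they are.

Things in the scene. Friction and masses are not known exactly. Their poses are not given: they have to be found in the camera images.
- bar_center (a point): centre of the long rock-salt bar: loose pale pink brick 100 mm long (x axis) x 50 wide (y) x 30 thick (z), 0.26 to 0.41 kg. At the start it lies flat on the sloping stand in one of three places side by side 95 mm apart, lower end against the clear front strip; its x axis points up the slope, away from the robot, its z is square to the deck (32 deg off vertical, leaning to the robot).
- stand: sloping wooden display stand, fixed, 300 mm wide (its y), 120 deep; origin under its middle on the counter, -x its front, facing the robot. The deck rises away from the robot at 32 deg (0.56 rad), from 24 mm to 95 mm above the counter. A clear strip stands 16 mm proud of the deck along its lower edge, side boards 9 mm proud at both ends; nothing overhangs the deck.
- pan_bed (a point): on the floor of the scale's tipping pan, the middle of the bed where the bar is laid. Axes fixed to the pan: y along it towards the handle, x across, z square to its floor (up when level). Steel tray, floor 80 mm above the counter when level, 134 mm wide inside; side walls 18 mm above the floor, end wall 22 mm high at y = +71 mm; the other end is open. A laid bar stays put while level.
- pan_lip (a point): top of the free-turning steel roller (12 mm thick) at the open end of the pan, level with its floor, where the bar leaves; 194 mm from pan_bed along -y, about 30 mm inside the side wall of the open drawer. Axes as pan_bed. The steel is slippery: the bar starts to slide with the pan tipped to between 11 and 25 deg, differing each time, then keeps sliding by itself, faster the more the pan is tipped beyond that.
- pan_handle (a point): middle of the pan's black round handle bar, 12 mm thick, 100 mm long across the pan (along x), 115 mm from pan_bed along +y and 10 mm higher. Axes as pan_bed. A 34 mm gap lies between bar and end wall; free space below down to the counter, 90 mm. It can be gripped from above, fingers closing along y, and turns in the fingers as the pan tips.
- pan_hinge (a point): on the hinge line, which runs along the pan's x axis, 76 mm above the counter; pan_bed is 140 mm from it along y and 4 mm higher, the handle 255 mm along y and 14 mm higher. Lifting the handle turns the pan about this line and dips the lip into the drawer. Axes as pan_bed.
- pan (a joint): tipping angle of the pan in rad: 0 level, on its stop; grows as the handle is lifted, up to 0.7. Free hinge: let go, the pan falls back. About 5 N at the handle lifts it.
- drawer (a joint): opening of the order drawer in m: 0 shut; 0.19 to 0.21 at the start. A few N push it.
- drawer_handle (a point): middle of the drawer's steel bar handle, 10 mm thick, 100 mm long (along y), 49 mm above the counter, centre 30 mm in front of the drawer's front board (194 mm wide, top 80 mm above the counter). Axes: x points the way the drawer is pushed to shut, y left, z up. The cabinet behind is 200 mm wide and 96 mm high; shut, the board is flush with its front.
- drawer_floor (a point): on the drawer's inner floor, 100 mm behind the front board, midway between the sides, 19 mm above the counter; axes as drawer_handle. The inner floor is 158 mm wide (y) and reaches from x = -100 mm to x = +154 mm; side walls 39 mm high.
- block: bystander: short rock-salt block 50 x 44 x 30 mm on the stand (origin on the deck at its upper end).
- cake: bystander: round paper-wrapped tea cake, 60 mm across, 28 mm thick, on the stand (origin on the deck, 20 mm up the slope from its centre).
- jar_a: bystander: closed jar, 52 mm across, 85 mm high, on the counter behind the stand (origin under it).
- jar_b: bystander: closed jar, 52 mm across, 85 mm high, on the counter between stand and robot (origin under it).
- tin: bystander: flat round metal tin, 72 mm across, 40 mm high, on the counter on the robot's side of the scale (origin under it).
- scoop: bystander: spoon 170 mm long lying on the counter at the robot's left.
Things that resemble listed ones, but are neither listed nor needed, are in the scene too. What is shaped like the part that bears bar_center but purple is not meant.

How it is judged (in metres and radians):
On the way, in this order (a step that is already met when the one before it is completed fails the run):
1. the bar lies flat and lengthways (within 20 deg) on the pan's bed (centre within 35 mm of the bed's middle, or up to 50 mm from it towards the lip), at rest, untouched by the fingers, the pan level (y of bar_center in the frame of pan_bed between -0.05 and 0.035 m and x of bar_center in the frame of pan_bed between -0.035 and 0.035 m and z of bar_center in the frame of pan_bed below 0.02 m and angle between bar_center's own z axis and vertical below 0.1 rad and angle between the x axis of bar_center and the y axis of pan_bed, either way round below 0.35 rad and contact force between the fingers and bar below 0.1 N and linear speed of bar below 0.02 m/s and value of joint pan below 0.03 rad), for 0.4 s.
2. the bar slides down the tipped pan by itself, more than 75 mm below the bed's middle, while the pan is held still (turning slower than 0.05 rad/s) (y of bar_center in the frame of pan_bed between -0.18 and -0.075 m and z of bar_center in the frame of pan_bed below 0.03 m and velocity of joint pan between -0.05 and 0.05 rad/s and value of joint pan above 0.12 rad and contact force between the fingers and bar below 0.1 N), for 0.15 s.
3. the bar lies at rest down in the open drawer, off the pan (y of bar_center in the frame of drawer_floor between -0.079 and 0.079 m and x of bar_center in the frame of drawer_floor between -0.1 and 0.15 m and z of bar_center in the frame of drawer_floor below 0.035 m and contact force between bar and pan below 0.1 N and linear speed of bar below 0.03 m/s), for 0.2 s.
4. the drawer is pushed fully shut (within 8 mm) (value of joint drawer below 0.008 m), for 0.2 s.
At the end, for the whole second after the job is handed in: The bar lies at rest inside the drawer (lying down, its centre less than 35 mm above the drawer's floor), the drawer is shut to within 8 mm and the pan is back level to within 0.03 rad (y of bar_center in the frame of drawer_floor between -0.079 and 0.079 m and x of bar_center in the frame of drawer_floor between -0.1 and 0.15 m and z of bar_center in the frame of drawer_floor below 0.035 m and linear speed of bar below 0.02 m/s and value of joint drawer below 0.008 m and value of joint pan below 0.03 rad); the robot touches nothing.
It fails at once if the bar rushes down the pan (faster than 0.55 m/s on it, because the pan was tipped well past the angle where it starts to slide) (linear speed of bar above 0.55 m/s and contact force between the fingers and bar below 0.1 N and value of joint pan above 0.1 rad and y of bar_center in the frame of pan_bed between -0.16 and 0.05 m and z of bar_center in the frame of pan_bed between 0 and 0.03 m).
It fails at once if the bar is dropped on the pan instead of laid (free and faster than 0.6 m/s over the level pan, a fall of about 20 mm) (linear speed of bar above 0.6 m/s and contact force between the fingers and bar below 0.1 N and value of joint pan below 0.05 rad and x of bar_center in the frame of pan_bed between -0.07 and 0.07 m and y of bar_center in the frame of pan_bed between -0.16 and 0.09 m and z of bar_center in the frame of pan_bed between 0 and 0.2 m).
It fails at once if the pan is dropped instead of let down (falls faster than 3 rad/s: let go more than about 15 mm up at the handle) (velocity of joint pan below -3 rad/s).
It fails at once if one of the other goods is moved by more than 40 mm (distance of any of block, cake, jar_a, jar_b, tin, scoop from where it was at the start of the episode above 0.04 m).
It also fails if it takes over 72 s, if anything falls off the work surface, if the arm or the gripper's body presses on something with over 40 N, if the wrist force passes 120 N, or if a joint passes its speed limit or range.

## Working session

There is one attempt and no reset: what is moved stays moved. The work goes in short steps, Python scripts to look and compute and a shell command to move; the robot and the scene stay as the last step left them, time stands still between calls to the robot, and variables do not carry over. Pictures are saved under pics/ and viewed, on a budget of 10 in all, crops included, one or two more only if the job needs it, and the job is handed in when it is done.

```bash
mkdir -p pics; cat > h.py <<'E'
import numpy as np,cv2
from bench import r,optics,ticket
from scipy.spatial.transform import Rotation as R
def cam(n,s=None):
    m=optics.camera_model(n);K=np.array([[m['fx'],0,m['cx']],[0,m['fy'],m['cy']],[0,0,1]]);d=np.array(m['dist_coeffs'],float)
    if n=='wrist':
        s=s or r.sense();T=np.eye(4);T[:3,:3]=R.from_quat(s['tool_rot']).as_matrix();T[:3,3]=s['eef_pos'];T=T@np.array(m['hand_eye'])
        return K,d,T[:3,:3],T[:3,3]
    a=np.array(m['attitude'],float)
    A=a if a.shape==(3,3) else R.from_quat(a).as_matrix()
    return K,d,A,np.array(m['origin'],float)
def ray(c,uv):
    K,d,A,o=c;p=cv2.undistortPoints(np.array(uv,float).reshape(-1,1,2),K,d).reshape(-1,2)
    v=np.c_[p[:,0],-p[:,1],-np.ones(len(p))]@A.T
    return o,v/np.linalg.norm(v,axis=1)[:,None]
def onz(c,uv,z):
    o,v=ray(c,uv);return o+v*((z-o[2])/v[:,2])[:,None]
def proj(c,P):
    K,d,A,o=c;q=(np.atleast_2d(P)-o)@A;q=q*[1,-1,-1]
    return cv2.projectPoints(q.reshape(-1,1,3),np.zeros(3),np.zeros(3),K,d)[0].reshape(-1,2)
def tri(c1,u1,c2,u2):
    o1,v1=ray(c1,[u1]);o2,v2=ray(c2,[u2]);v1=v1[0];v2=v2[0]
    t=np.linalg.lstsq(np.c_[v1,-v2],o2-o1,rcond=None)[0]
    return (o1+v1*t[0]+o2+v2*t[1])/2,np.linalg.norm(o1+v1*t[0]-o2-v2*t[1])
def snap(n,f):
    s=r.sense();im=optics.get_image(n);cv2.imwrite('pics/'+f,im[:,:,::-1]);return im,s
E
python3 - <<'E'
from h import *
for n in('scene','top'):
    snap(n,n+'0.png');print(n,cam(n))
print(optics.camera_model('wrist'));print(r.sense())
E
```

```text
scene (array([[483.89055803,   0.        , 286.38774057],
       [  0.        , 483.89055803, 200.06040653],
       [  0.        ,   0.        ,   1.        ]]), array([-0.09117522,  0.        ,  0.        ,  0.        ,  0.        ]), array([[ 0.6255106 , -0.57856532,  0.52344882],
       [ 0.78021165,  0.46169006, -0.42203325],
       [ 0.00250268,  0.67238714,  0.74019543]]), array([1355.0179337 , -762.39148126, 1169.37126579]))
top (array([[508.90017761,   0.        , 279.06999687],
       [  0.        , 508.90017761, 212.71896024],
       [  0.        ,   0.        ,   1.        ]]), array([-0.01049905,  0.        ,  0.        ,  0.        ,  0.        ]), array([[-0.00186201,  0.9784249 , -0.20659442],
       [-0.99999566, -0.00229394, -0.00185119],
       [-0.00228516,  0.20659007,  0.97842492]]), array([ 269.62290176, -148.58164599, 1562.17478513]))
{'fx': 364.45408656906966, 'fy': 364.45408656906966, 'cx': 275.997035725783, 'cy': 207.13165344515684, 'dist_coeffs': array([-0.04830368,  0.        ,  0.        ,  0.        ,  0.        ]), 'hand_eye': array([[ 3.63451582e-04,  
[... 278 characters left out ...]
0000e+00,
         1.00000000e+00]])}
{'time': 0.1, 'q': array([ 1.12098979e+00,  2.76567122e-01,  1.50600910e+00,  2.59913555e-05,
        1.36072119e+00, -1.20996678e-01]), 'joint_velocities': array([ 0.00075292, -0.00155802, -0.00456243,  0.00085751,  0.00164226,
        0.00086775]), 'effort': array([ 8.04377960e-04, -4.17701411e+01, -2.46403223e+01, -1.77972306e-04,
        5.85408008e-03, -4.57191447e-06]), 'eef_pos': array([185.46370082, 543.7668838 , 230.50503113]), 'tool_rot': array([ 0.1151549 ,  0.69774984, -0.11630652,  0.69739322]), 'ft_force': array([ 0.35941871, -0.14223051,  0.76203094]), 'torque': array([-0.01508034, -0.01704928, -0.03946934]), 'opening': 1.0034957144198982}
```

```bash
ls; python3 -c "print(1)"
```

```text
h.py
pics
1
```

View pics/scene0.png

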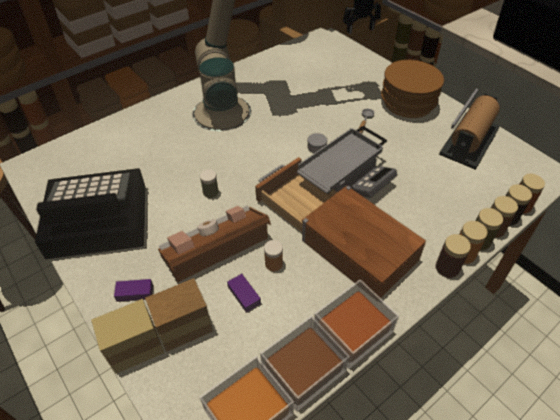

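View pics/top0.png

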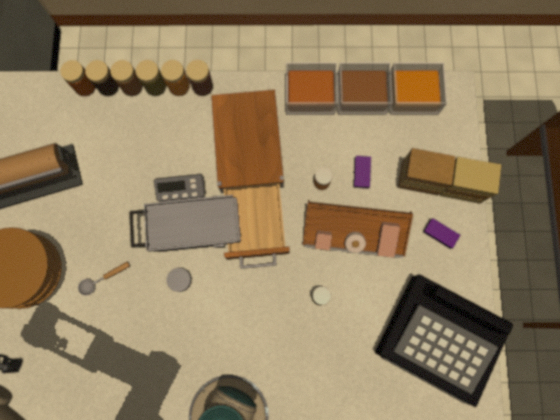

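Long-bar candidates in the top view:
- (389,240): pink and elongated, on the stand. This is my choice.
- (324,241): the short pink block.
- (355,243): the round cake.
- (362,172) and (441,233): purple bars lying on the counter, so excluded.

I'll check the choice in a close crop.

```bash
python3 - <<'E'
from h import *
im=cv2.imread('pics/top0.png')
cv2.imwrite('pics/c1.png',cv2.resize(im[160:280,120:420],None,fx=2.66,fy=2.66,interpolation=cv2.INTER_CUBIC))
h=cv2.cvtColor(im,cv2.COLOR_BGR2HSV)
m=((h[...,0]<12)|(h[...,0]>172))&(h[...,2]>140)&(h[...,1]>40)
m=m.astype(np.uint8);m[:,:300]=0;m[:215]=0;m[265:]=0
c=cam('top')
for k in cv2.findContours(m,0,2)[0]:
    if cv2.contourArea(k)<40: continue
    q=cv2.minAreaRect(k);b=cv2.boxPoints(q);print(q,cv2.contourArea(k));print(onz(c,[q[0]],76).round(0),onz(c,b,76).round(0).tolist())
E
```

```text
((324.01470947265625, 240.808837890625), (11.490405082702637, 13.719886779785156), 30.963754653930664) 51.5
[[ 498. -278.   76.]] [[490.0, -253.0, 76.0], [525.0, -275.0, 76.0], [507.0, -303.0, 76.0], [472.0, -282.0, 76.0]]
((388.4714660644531, 239.9949951171875), (16.104106903076172, 30.875858306884766), 10.007979393005371) 287.0
[[ 500. -469.   76.]] [[460.0, -435.0, 76.0], [550.0, -455.0, 76.0], [542.0, -502.0, 76.0], [451.0, -482.0, 76.0]]
```

View pics/c1.png

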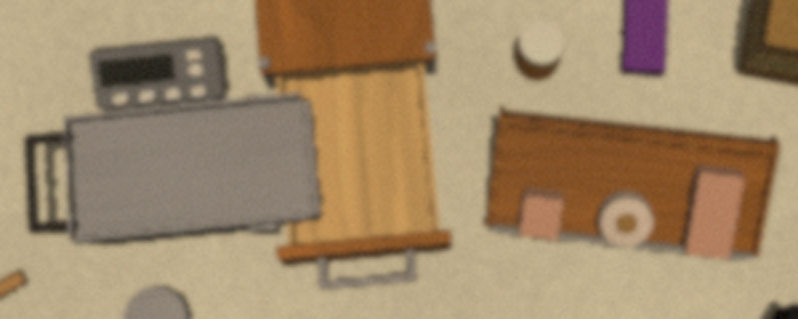

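The crop confirms it. The elongated pink bar is at crop (715,212), the short block at (542,215) and the round cake at (627,218). The pan handle is near crop (30,185) and the drawer handle near (367,283).

```bash
cat >> h.py <<'E'
def go(P,yaw=None):
    """tool-frame shift in cm and turn needed; yaw = wanted heading (deg) of tool y in world"""
    s=r.sense();M=R.from_quat(s['tool_rot']).as_matrix();y=M[:,1]
    a=np.degrees(np.arctan2(y[1],y[0]));out=((np.array(P)-s['eef_pos'])@M/10).round(2)
    print('t',round(s['time'],2),'tcp',s['eef_pos'].round(1),'ty',round(a,1),'x',M[:,0].round(3),'z',M[:,2].round(2),'q6',s['q'][5].round(2),'op',round(s['opening'],3),'F',s['ft_force'].round(1))
    print('dp',out,'turn(tool x down => minus yaw)',None if yaw is None else round(-((yaw-a+90)%180-90),1))
E
python3 - <<'E'
from h import *
c=cam('top')
def p(x,y,z): print((x,y),onz(c,[(120+x/2.66,160+y/2.66)],z).round(0))
p(30,185,90);p(68,120,98);p(75,240,98);p(308,97,98);p(320,217,98);p(367,283,49);p(323,287,49);p(412,277,49);p(160,310,40)
p(500,110,100);p(777,140,100);p(280,255,80);p(450,240,80)
go([500,-469,230],83)
E
```

```text
(30, 185) [[531. 289.  90.]]
(68, 120) [[603. 249.  98.]]
(75, 240) [[469. 234.  98.]]
(308, 97) [[628. -18.  98.]]
(320, 217) [[493. -33.  98.]]
(367, 283) [[426. -83.  49.]]
(323, 287) [[422. -34.  49.]]
(412, 277) [[ 433. -133.   49.]]
(160, 310) [[397. 150.  40.]]
(500, 110) [[ 612. -231.  100.]]
(777, 140) [[ 578. -537.  100.]]
(280, 255) [[454.  12.  80.]]
(450, 240) [[ 470. -175.   80.]]
t 0.1 tcp [185.5 543.8 230.5] ty 71.2 x [-0.001 -0.002 -1.   ] z [ 0.95 -0.32 -0.  ] q6 -0.12 op 1.003 F [ 0.4 -0.1  0.8]
dp [  0.18 -85.69  62.47] turn(tool x down => minus yaw) -11.8
```

```bash
python3 -m creep '[{"dp":[0,-4.5,3.3],"turn":10},{"dp":[0,-9,6.6],"turn":20},{"dp":[0,-13.5,9.9],"turn":30},{"dp":[0,-18,13.2],"turn":40},{"dp":[0,-22.5,16.5],"turn":50}]'
python3 - <<'E'
from h import *
go([500,-469,230],83.7)
E
```

```text
time: 0.72
eef_pos: [269.2, 276.2, 231.1]
tool_rot: [0.401, 0.582, -0.401, 0.582]
ft_force: [1.3, 0.0, -0.7]
opening: 0.996
t 0.72 tcp [269.2 276.2 231.1] ty 20.9 x [ 0. -0. -1.] z [ 0.36 -0.93  0.  ] q6 0.25 op 0.996 F [ 1.3  0.  -0.7]
dp [ 0.13 -5.   77.85] turn(tool x down => minus yaw) -62.8
```

```bash
python3 -m creep '[{"dp":[0,-0.4,5.6],"turn":10},{"dp":[0,-0.8,11.2],"turn":20},{"dp":[0,-1.2,16.8],"turn":30},{"dp":[0,-1.6,22.4],"turn":40},{"dp":[0,-2,28],"turn":50}]'
python3 - <<'E'
from h import *
go([500,-469,230],83.7)
E
```

```text
time: 1.35
eef_pos: [351.6, 7.9, 231.3]
tool_rot: [0.61, 0.358, -0.61, 0.358]
ft_force: [0.5, 0.5, 0.4]
opening: 0.996
t 1.35 tcp [351.6   7.9 231.3] ty -29.2 x [ 0.001  0.    -1.   ] z [-0.49 -0.87 -0.  ] q6 0.33 op 0.996 F [0.5 0.5 0.4]
dp [ 0.12 36.21 34.41] turn(tool x down => minus yaw) 67.1
```

```bash
python3 -m creep '[{"dp":[0,4,3.8],"turn":10},{"dp":[0,8,7.6],"turn":20},{"dp":[0,12,11.4],"turn":30},{"dp":[0,16,15.2],"turn":40},{"dp":[0,20,19],"turn":50}]' 7
python3 - <<'E'
from h import *
go([500,-469,220],83.7)
E
```

```text
time: 1.98
eef_pos: [435.2, -254.9, 230.9]
tool_rot: [-0.704, -0.067, 0.704, -0.066]
ft_force: [0.9, -0.1, -0.2]
opening: 0.816
t 1.98 tcp [ 435.2 -254.9  230.9] ty -79.2 x [-0.     0.001 -1.   ] z [-0.98 -0.19  0.  ] q6 0.71 op 0.816 F [ 0.9 -0.1 -0.2]
dp [ 1.07 22.24 -2.35] turn(tool x down => minus yaw) 17.1
```

```bash
python3 -m creep '[{"dp":[0.2,5.5,-0.6],"turn":6},{"dp":[0.5,11,-1.2],"turn":12},{"dp":[0.8,16.5,-1.8],"turn":17},{"dp":[1,22.2,-2.3],"turn":17},{"dp":[1,22.2,-2.3],"turn":17}]'
python3 - <<'E'
from h import *
go([500,-469,220],83.7)
im,s=snap('wrist','w1.png')
E
```

```text
time: 2.6
eef_pos: [500.8, -470.4, 218.5]
tool_rot: [-0.706, 0.037, 0.707, 0.037]
ft_force: [0.0, 1.1, -0.4]
opening: 0.817
t 2.6 tcp [ 500.8 -470.4  218.5] ty -96.0 x [-0.002  0.001 -1.   ] z [-0.99  0.1   0.  ] q6 0.82 op 0.817 F [ 0.   1.1 -0.4]
dp [-0.15 -0.13  0.09] turn(tool x down => minus yaw) 0.3
```

View pics/w1.png

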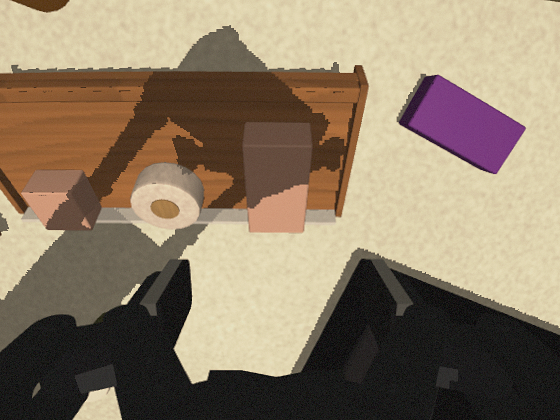

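The wrist view shows the bar's top face with corners near (247,147), (312,147), (304,232) and (248,232). The upper end face is the band just above it.

```bash
python3 - <<'E'
from h import *
c=cam('wrist')
U=onz(c,[(246,147),(312,147)],102.4);L=onz(c,[(248,232),(304,232)],49.4)
print(U.round(1),L.round(1));u=U.mean(0);l=L.mean(0);d=u-l;print(d,np.linalg.norm(d),np.degrees(np.arctan2(d[1],d[0])))
d/=np.linalg.norm(d);n=np.array([0,0,1])-d[2]*d;n/=np.linalg.norm(n);ce=(u+l)/2-15*n
print('centre',ce,n)
# test against stand geometry: stand corner right rear board top (358,68) ~ z 104, right lower end (340,215)~33
print(onz(c,[(360,68),(340,213)],100).round(0))
go([ce[0],ce[1],ce[2]-10],83.7)
E
```

```text
[[ 541.3 -449.1  102.4]
 [ 536.4 -495.6  102.4]] [[ 459.3 -436.1   49.4]
 [ 454.  -486.8   49.4]]
[ 82.19207141 -10.8808241   53.        ] 98.40187465853765 -7.541131634209558
centre [ 505.78979739 -467.96066432   63.2616492 ] [-0.53394916  0.07068573  0.84255672]
[[ 586. -533.  100.]
 [ 485. -513.  100.]]
t 2.65 tcp [ 500.3 -467.9  219.1] ty -95.9 x [-0.002  0.002 -1.   ] z [-0.99  0.1   0.  ] q6 0.82 op 0.817 F [-1.1  0.8  0.4]
dp [ 1.658e+01 -1.000e-02 -5.800e-01] turn(tool x down => minus yaw) 0.4
```

```bash
python3 -m creep '[{"dp":[3.5,0,-0.3],"turn":0},{"dp":[8,0,-0.6],"turn":0.5},{"dp":[12,0,-0.6],"turn":1},{"dp":[15,0,-0.6],"turn":1},{"dp":[16.4,0,-0.6],"turn":1}]' 7
python3 -m creep '[{"dp":[0,0,0],"turn":0},{"dp":[0,0,0],"turn":0},{"dp":[0,0,0],"turn":0},{"dp":[0,0,0],"turn":0},{"dp":[0,0,0],"turn":0}]' 3 30
python3 - <<'E'
from h import *
go([506,-468,200],83.7)
E
```

```text
time: 3.28
eef_pos: [505.7, -464.8, 55.7]
tool_rot: [-0.705, 0.041, 0.707, 0.043]
ft_force: [0.2, -0.7, 0.0]
opening: 0.819
time: 3.9
eef_pos: [506.8, -467.6, 58.5]
tool_rot: [0.706, -0.043, -0.706, -0.042]
ft_force: [-3.3, 0.7, 4.1]
opening: 0.578
t 3.9 tcp [ 506.8 -467.6   58.5] ty -96.8 x [ 0.001 -0.001 -1.   ] z [-0.99  0.12 -0.  ] q6 0.84 op 0.578 F [-3.3  0.7  4.1]
dp [-14.15   0.07   0.06] turn(tool x down => minus yaw) -0.5
```

```bash
python3 -m creep '[{"dp":[-1.5,0,0],"turn":0},{"dp":[-4,0,0],"turn":0},{"dp":[-8,0,0],"turn":0},{"dp":[-12,0,0],"turn":0},{"dp":[-15,0,0],"turn":0}]'
python3 - <<'E'
from h import *
im,s=snap('wrist','w2.png')
# pan bed estimates: handle (531,289) yaw 5.5
y=np.array([-.096,.995]);print('bed',np.array([531,289])-115*y)
go([542,174.5,210],5.5)
E
```

```text
time: 4.53
eef_pos: [507.6, -467.0, 209.4]
tool_rot: [0.707, -0.042, -0.705, -0.042]
ft_force: [-0.1, -0.2, -4.2]
opening: 0.579
bed [542.04  174.575]
t 4.58 tcp [ 508.9 -468.4  213.9] ty -96.8 x [ 0.007 -0.006 -1.   ] z [-0.99  0.12 -0.01] q6 0.84 op 0.582 F [ 1.3 -0.6  0. ]
dp [ 3.000e-02 -6.423e+01  4.350e+00] turn(tool x down => minus yaw) 77.7
```

View pics/w2.png

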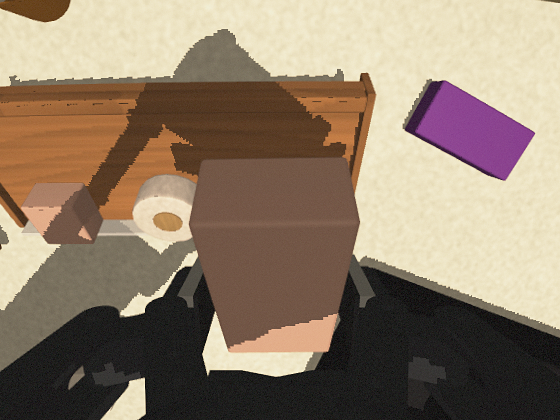

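```bash
python3 -m creep '[{"dp":[0,-3,0.2],"turn":-6},{"dp":[0,-7.5,0.5],"turn":-14},{"dp":[0,-12,0.8],"turn":-22},{"dp":[0,-17,1.2],"turn":-30},{"dp":[0,-22,1.5],"turn":-38}]'
python3 - <<'E'
from h import *
go([542,174.5,220],5.5)
E
```

```text
time: 5.2
eef_pos: [517.9, -244.8, 206.5]
tool_rot: [0.681, 0.192, -0.681, 0.191]
ft_force: [0.8, -0.4, -3.6]
opening: 0.575
t 5.2 tcp [ 517.9 -244.8  206.5] ty -58.6 x [ 0.     0.002 -1.   ] z [-0.85 -0.52 -0.  ] q6 0.46 op 0.575 F [ 0.8 -0.4 -3.6]
dp [ -1.28 -34.53 -23.9 ] turn(tool x down => minus yaw) -64.1
```

```bash
python3 -m creep '[{"dp":[0,-4.1,-2.8],"turn":-8},{"dp":[-0.5,-8.2,-5.7],"turn":-16},{"dp":[-1,-12.3,-8.5],"turn":-24},{"dp":[-1.3,-16.4,-11.4],"turn":-32},{"dp":[-1.3,-20.5,-14.2],"turn":-40}]'
python3 - <<'E'
from h import *
go([542,174.5,220],5.5)
E
```

```text
time: 5.82
eef_pos: [533.4, 4.2, 220.1]
tool_rot: [0.575, 0.413, -0.574, 0.413]
ft_force: [0.9, 0.5, -3.0]
opening: 0.578
t 5.83 tcp [533.4   4.2 220.1] ty -18.6 x [ 0.001  0.001 -1.   ] z [-0.32 -0.95 -0.  ] q6 0.2 op 0.578 F [ 0.9  0.5 -3. ]
dp [  0.03  -4.61 -16.42] turn(tool x down => minus yaw) -24.1
```

```bash
python3 -m creep '[{"dp":[0,-1.2,-4.4],"turn":-7},{"dp":[0,-2.4,-8.8],"turn":-14},{"dp":[0,-3.6,-13],"turn":-20},{"dp":[0,-4.6,-16.4],"turn":-24},{"dp":[0,-4.6,-16.4],"turn":-24}]'
python3 - <<'E'
from h import *
im,s=snap('wrist','w3.png')
go([542,174.5,220],5.5)
E
```

```text
time: 6.45
eef_pos: [542.2, 175.0, 219.5]
tool_rot: [0.476, 0.524, -0.476, 0.522]
ft_force: [0.1, -0.7, -3.7]
opening: 0.581
t 6.5 tcp [542.3 173.2 219.5] ty 5.3 x [-0.001  0.    -1.   ] z [ 0.09 -1.   -0.  ] q6 0.09 op 0.578 F [ 0.2  0.  -3.4]
dp [-0.05 -0.01 -0.13] turn(tool x down => minus yaw) -0.2
```

View pics/w3.png

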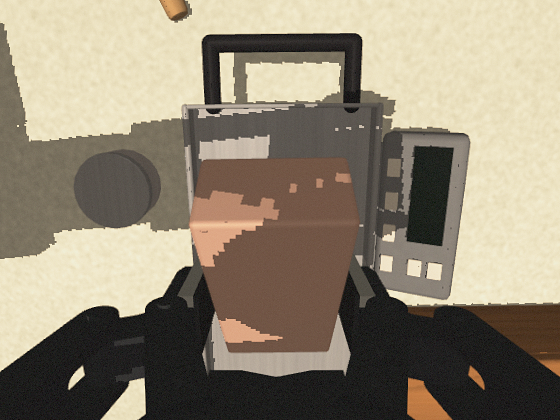

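The wrist view shows the handle bar from (204,43) to (361,43). The end wall's top edge runs from (185,105) to (380,105). The pan is well aligned with the tool.

```bash
python3 - <<'E'
from h import *
c=cam('wrist')
H=onz(c,[(205,43),(360,43)],90);W=onz(c,[(184,105),(380,105)],102)
for X,o in((H,115),(W,72)):
    d=X[1]-X[0];a=np.arctan2(d[1],d[0]);y=np.array([-np.sin(a),np.cos(a)]);print(X.round(0),np.linalg.norm(d),np.degrees(a),'bed',X.mean(0)[:2]-o*y)
E
```

```text
[[482. 281.  90.]
 [590. 290.  90.]] 108.10253340482252 5.2554138294102986 bed [546.40015847 170.95093415]
[[472. 237. 102.]
 [607. 250. 102.]] 135.94455054554106 5.244477880343413 bed [545.90676389 171.96011199]
```

```bash
python3 -m creep '[{"dp":[2,0.4,0],"turn":0},{"dp":[5,0.4,0],"turn":0},{"dp":[7.5,0.4,0],"turn":0},{"dp":[9,0.4,0],"turn":0},{"dp":[9.8,0.4,0],"turn":0}]' - 20
python3 -m creep '[{"dp":[0.2,0,0],"turn":0},{"dp":[0.5,0,0],"turn":0},{"dp":[0.8,0,0],"turn":0},{"dp":[1.1,0,0],"turn":0},{"dp":[1.4,0,0],"turn":0}]'
python3 - <<'E'
from h import *
go([546,171.5,90],5.3)
E
```

```text
time: 7.12
eef_pos: [546.7, 171.7, 121.5]
tool_rot: [0.477, 0.522, -0.477, 0.522]
ft_force: [-0.3, 0.2, -3.8]
opening: 0.581
time: 7.75
eef_pos: [548.1, 174.2, 111.2]
tool_rot: [0.479, 0.522, -0.475, 0.522]
ft_force: [-2.6, 6.1, 15.4]
opening: 0.579
t 7.75 tcp [548.1 174.2 111.2] ty 5.1 x [ 0.004  0.004 -1.   ] z [ 0.09 -1.   -0.  ] q6 0.09 op 0.579 F [-2.6  6.1 15.4]
dp [ 2.12 -0.25  0.25] turn(tool x down => minus yaw) -0.2
```

```bash
python3 -m creep '[{"dp":[0.2,0,0],"turn":0},{"dp":[0.4,0,0],"turn":0},{"dp":[0.6,0,0],"turn":0},{"dp":[0.8,0,0],"turn":0},{"dp":[0.8,0,0],"turn":0}]'
python3 - <<'E'
from h import *
go([546,171.5,90],5.3)
im,s=snap('wrist','w4.png')
E
```

```text
time: 8.38
eef_pos: [549.8, 175.1, 104.1]
tool_rot: [0.48, 0.521, -0.474, 0.523]
ft_force: [-1.0, 6.0, 10.2]
opening: 0.58
t 8.38 tcp [549.8 175.1 104.1] ty 5.1 x [ 0.008  0.005 -1.   ] z [ 0.09 -1.   -0.  ] q6 0.09 op 0.58 F [-1.   6.  10.2]
dp [ 1.4  -0.42  0.33] turn(tool x down => minus yaw) -0.2
```

View pics/w4.png

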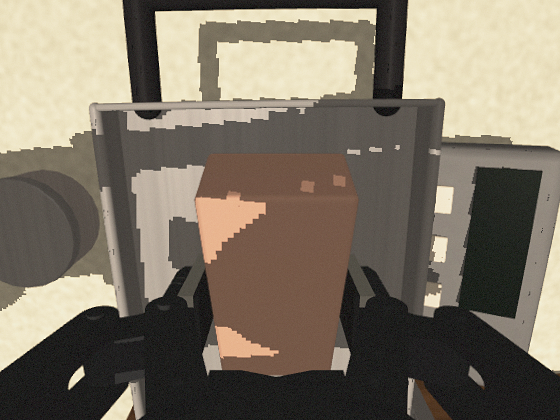

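The bar is pivoting flat in the pads: its upper edge moved from row 222 to row 197. I'll keep lowering.

```bash
python3 -m creep '[{"dp":[0.2,0,0],"turn":0},{"dp":[0.4,0,0],"turn":0},{"dp":[0.6,0,0],"turn":0},{"dp":[0.8,0,0],"turn":0},{"dp":[0.8,0,0],"turn":0}]'
python3 - <<'E'
from h import *
go([546,171.5,90],5.3)
E
python3 -m creep '[{"dp":[0.2,0,0],"turn":0},{"dp":[0.3,0,0],"turn":0},{"dp":[0.4,0,0],"turn":0},{"dp":[0.5,0,0],"turn":0},{"dp":[0.5,0,0],"turn":0}]'
python3 - <<'E'
from h import *
im,s=snap('wrist','w5.png')
go([546,171.5,90],5.3)
E
```

```text
time: 9.05
eef_pos: [549.7, 174.2, 95.1]
tool_rot: [0.48, 0.521, -0.474, 0.523]
ft_force: [0.4, 3.6, 6.2]
opening: 0.575
t 9.05 tcp [549.7 174.2  95.1] ty 5.2 x [ 0.007  0.003 -1.   ] z [ 0.09 -1.   -0.  ] q6 0.09 op 0.575 F [0.4 3.6 6.2]
dp [ 0.5  -0.4   0.24] turn(tool x down => minus yaw) -0.1
time: 9.68
eef_pos: [549.4, 174.0, 89.8]
tool_rot: [0.479, 0.521, -0.475, 0.523]
ft_force: [0.1, 3.9, 5.4]
opening: 0.577
t 9.72 tcp [549.3 174.   89.8] ty 5.2 x [ 0.006  0.003 -1.   ] z [ 0.09 -1.   -0.  ] q6 0.09 op 0.578 F [-0.3  4.1  6. ]
dp [-0.02 -0.36  0.22] turn(tool x down => minus yaw) -0.1
```

View pics/w5.png

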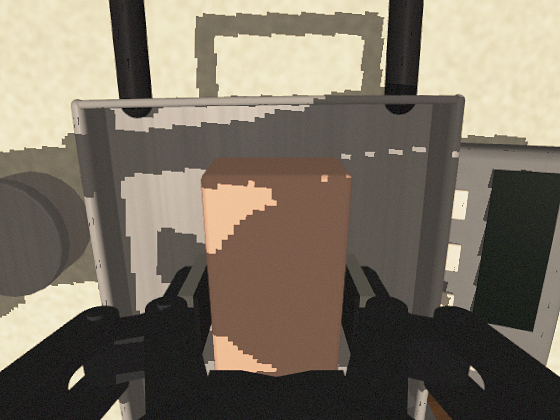

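```bash
python3 -m creep '[{"dp":[0.2,0,0],"turn":0},{"dp":[0.4,0,0],"turn":0},{"dp":[0.5,0,0],"turn":0},{"dp":[0.6,0,0],"turn":0},{"dp":[0.6,0,0],"turn":0}]'
python3 -m creep '[{"dp":[0,0,0],"turn":0},{"dp":[0,0,0],"turn":0},{"dp":[0,0,0],"turn":0},{"dp":[0,0,0],"turn":0},{"dp":[0,0,0],"turn":0}]' 6.5
python3 -m creep '[{"dp":[-1,-0.1,0],"turn":0},{"dp":[-4,-0.1,0],"turn":0},{"dp":[-8,-0.1,0],"turn":0},{"dp":[-12,-0.1,0],"turn":0},{"dp":[-14,-0.1,0],"turn":0}]'
python3 - <<'E'
from h import *
im,s=snap('wrist','w6.png')
go([536,285.5,210],95.3)
E
```

```text
time: 10.35
eef_pos: [549.3, 174.0, 86.2]
tool_rot: [0.48, 0.521, -0.474, 0.523]
ft_force: [-3.3, 3.2, 19.9]
opening: 0.581
time: 10.98
eef_pos: [546.8, 172.3, 81.0]
tool_rot: [0.477, 0.522, -0.477, 0.522]
ft_force: [0.8, 0.7, -0.5]
opening: 0.759
time: 11.6
eef_pos: [546.9, 172.4, 224.8]
tool_rot: [0.478, 0.521, -0.476, 0.523]
ft_force: [-0.2, 0.3, -0.0]
opening: 0.764
t 11.65 tcp [547.9 172.7 226.7] ty 5.2 x [ 0.008  0.002 -1.   ] z [ 0.09 -1.   -0.  ] q6 0.09 op 0.763 F [2.2 0.2 1.3]
dp [  1.68  -0.18 -11.34] turn(tool x down => minus yaw) 89.9
```

View pics/w6.png

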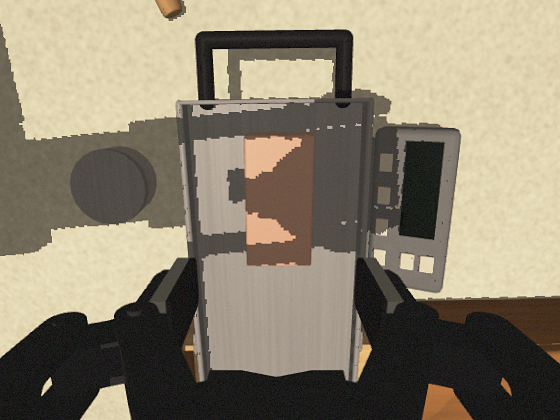

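The bar lies flat and lengthways, with its top face from (245,134) to (314,265). On to the handle.

```bash
python3 - <<'E'
from h import *
c=cam('wrist');P=onz(c,[(245,134),(314,134),(245,265),(311,265)],110);y=np.array([-.092,.996])
print(P.round(0).tolist(),P.mean(0), 'along',(P.mean(0)[:2]-[546,171.5])@y,'across',(P.mean(0)[:2]-[546,171.5])@[.996,.092])
H=onz(c,[(197,40),(352,40)],90);print(H.round(0),H.mean(0))
E
python3 -m creep '[{"dp":[0,0,-2.3],"turn":-10},{"dp":[0,0,-5],"turn":-20},{"dp":[0.5,-0.1,-8],"turn":-30},{"dp":[1,-0.2,-10.5],"turn":-40},{"dp":[1.7,-0.2,-11.4],"turn":-50}]' 3.5
python3 -m creep '[{"dp":[0,0,0],"turn":-10},{"dp":[0,0,0],"turn":-20},{"dp":[0,0,0],"turn":-30},{"dp":[0,0,0],"turn":-40},{"dp":[0,0,0],"turn":-40}]'
python3 - <<'E'
from h import *
go([536,285.5,90],95.3)
im,s=snap('wrist','w7.png');c=cam('wrist')
print('handle px',proj(c,[536,285.5,90]).round(0),proj(c,[546,171.5,110]).round(0))
g=cv2.cvtColor(im,cv2.COLOR_RGB2GRAY);u,v=proj(c,[536,285.5,90])[0].astype(int)
print(g[v,max(0,u-40):u+40:2])
for n in('scene','top'):
    im,_=snap(n,n+'1.png');c=cam(n);h=cv2.cvtColor(im,cv2.COLOR_RGB2HSV)
    u,v=proj(c,[546,171.5,110])[0].astype(int);print(n,u,v);print(h[v,u-24:u+25:4].tolist())
E
```

```text
[[522.0, 221.0, 110.0], [570.0, 225.0, 110.0], [529.0, 121.0, 110.0], [580.0, 126.0, 110.0]] [550.33378629 173.31188531 110.        ] along 1.4059294345949886 across 4.483144596364128
[[482. 283.  90.]
 [592. 293.  90.]] [537.26619303 287.75860586  90.        ]
time: 12.28
eef_pos: [533.0, 287.0, 204.0]
tool_rot: [0.209, 0.676, -0.209, 0.675]
ft_force: [-0.8, -0.6, 0.2]
opening: 0.409
time: 12.9
eef_pos: [533.3, 285.5, 204.1]
tool_rot: [-0.031, 0.707, 0.031, 0.706]
ft_force: [0.4, -0.5, -0.3]
opening: 0.408
t 12.9 tcp [533.3 285.5 204.1] ty 95.0 x [-0. -0. -1.] z [ 1.    0.09 -0.  ] q6 -1.28 op 0.408 F [ 0.4 -0.5 -0.3]
dp [11.41 -0.02  0.27] turn(tool x down => minus yaw) -0.3
handle px [[274. 206.]] [[107. 214.]]
[90 87 86 92 91 90 92 88 92 88 94 88 87 88 89 90 86 88 23 18 10 18 26 22
 22  8 71 93 89 86 88 87 86 85 87 83 89 89 90 89]
scene 352 143
[[19, 36, 100], [17, 40, 58], [18, 36, 71], [21, 27, 130], [12, 38, 134], [11, 98, 189], [11, 100, 188], [11, 100, 187], [11, 102, 185], [10, 102, 188], [9, 88, 99], [25, 31, 49], [26, 48, 85]]
top 169 223
[[19, 53, 77], [16, 53, 72], [12, 116, 189], [11, 119, 206], [11, 116, 206], [12, 117, 205], [10, 116, 208], [11, 115, 209], [11, 115, 207], [12, 116, 207], [11, 115, 198], [16, 46, 140], [16, 46, 150]]
```

```bash
cat >> h.py <<'E'
def bar(n='top',show=True):
    im=optics.get_image(n);h=cv2.cvtColor(im,cv2.COLOR_RGB2HSV)
    m=((h[...,0]<=13)&(h[...,1]>80)&(h[...,2]>90)).astype(np.uint8)
    w=np.zeros_like(m)
    if n=='top': w[195:255,140:300]=1
    else: w[100:230,255:400]=1
    k=[(round(cv2.contourArea(q)),*[round(float(t),1) for t in cv2.minAreaRect(q)[0]]) for q in cv2.findContours(m*w,0,2)[0] if cv2.contourArea(q)>15]
    print(n,round(r.sense()['time'],2),k)
E
python3 -m creep '[{"dp":[3,0.3,0.3],"turn":0},{"dp":[7,0.3,0.3],"turn":0},{"dp":[10.5,0.3,0.3],"turn":0},{"dp":[12.5,0.3,0.3],"turn":0},{"dp":[13.2,0.3,0.3],"turn":0}]'
python3 -m creep '[{"dp":[0,0,0],"turn":0},{"dp":[0,0,0],"turn":0},{"dp":[0,0,0],"turn":0},{"dp":[0,0,0],"turn":0},{"dp":[0,0,0],"turn":0}]' 0.8 40
python3 - <<'E'
from h import *
go([537,288,71],95.3)
bar('top');bar('scene')
E
```

```text
time: 13.68
eef_pos: [535.5, 288.5, 70.9]
tool_rot: [-0.032, 0.707, 0.031, 0.706]
ft_force: [0.8, -0.4, 0.1]
opening: 0.408
time: 14.3
eef_pos: [536.6, 286.2, 72.6]
tool_rot: [-0.034, 0.706, 0.031, 0.706]
ft_force: [0.5, -6.4, -4.0]
opening: 0.121
t 14.3 tcp [536.6 286.2  72.6] ty 95.2 x [ 0.001 -0.005 -1.   ] z [1.   0.09 0.  ] q6 -1.28 op 0.121 F [ 0.5 -6.4 -4. ]
dp [0.16 0.18 0.05] turn(tool x down => minus yaw) -0.1
top 14.35 [(603, 169.2, 223.4)]
scene 14.4 [(28, 261.0, 216.5), (2392, 352.0, 207.5), (128, 277.3, 172.3), (298, 353.3, 145.7)]
```

```bash
python3 -m creep '[{"dp":[-0.5,-0.03,0],"turn":0},{"dp":[-1.2,-0.1,0],"turn":0},{"dp":[-2,-0.2,0],"turn":0},{"dp":[-2.8,-0.3,0],"turn":0},{"dp":[-3.5,-0.43,0],"turn":0}]'
python3 - <<'E'
from h import *
go([537,288,71],95.3);bar('top');bar('scene')
E
python3 -m creep '[{"dp":[-0.2,-0.04,0],"turn":0},{"dp":[-0.35,-0.08,0],"turn":0},{"dp":[-0.5,-0.11,0],"turn":0},{"dp":[-0.7,-0.15,0],"turn":0},{"dp":[-0.9,-0.19,0],"turn":0}]'
python3 - <<'E'
from h import *
go([537,288,71],95.3);bar('top');bar('scene')
E
```

```text
time: 15.02
eef_pos: [537.0, 282.1, 107.1]
tool_rot: [-0.034, 0.706, 0.03, 0.706]
ft_force: [1.7, -5.8, -7.5]
opening: 0.124
t 15.03 tcp [537.  282.1 107.1] ty 95.2 x [ 0.    -0.004 -1.   ] z [ 1.    0.09 -0.  ] q6 -1.29 op 0.124 F [ 1.7 -5.8 -7.5]
dp [3.61 0.61 0.05] turn(tool x down => minus yaw) -0.1
top 15.07 [(616, 169.6, 222.1)]
scene 15.12 [(34, 259.5, 216.5), (2368, 352.5, 207.5), (122, 277.5, 172.2), (338, 352.5, 142.0)]
time: 15.75
eef_pos: [537.2, 280.3, 115.8]
tool_rot: [-0.033, 0.706, 0.03, 0.706]
ft_force: [2.8, -6.0, -8.5]
opening: 0.124
t 15.75 tcp [537.2 280.3 115.8] ty 95.2 x [ 0.    -0.004 -1.   ] z [ 1.    0.09 -0.  ] q6 -1.29 op 0.124 F [ 2.8 -6.  -8.5]
dp [4.48 0.79 0.05] turn(tool x down => minus yaw) -0.1
top 15.8 [(626, 170.0, 221.9)]
scene 15.85 [(30, 260.0, 216.5), (2375, 352.0, 208.0), (133, 277.4, 172.1), (342, 352.8, 141.2)]
```

```bash
cat > chk.py <<'E'
import os
from h import *
def u():
    im=optics.get_image('top');h=cv2.cvtColor(im,cv2.COLOR_RGB2HSV)
    m=((h[...,0]<=13)&(h[...,1]>80)&(h[...,2]>90)).astype(np.uint8);m[:195]=0;m[255:]=0;m[:,:140]=0;m[:,270:]=0
    k=max(cv2.findContours(m,0,2)[0],key=cv2.contourArea);return cv2.minAreaRect(k)[0][0],cv2.contourArea(k)
a,A=u();s=r.sense();l=float(open('u').read()) if os.path.exists('u') else 170.0
open('u','w').write(str(a));print(round(s['time'],2),'u',round(a,2),A,'z',s['eef_pos'][2].round(1),'y',s['eef_pos'][1].round(1))
raise SystemExit(1 if a>l+0.8 else 0)
E
python3 -m creep '[{"dp":[-0.08,-0.02,0],"turn":0},{"dp":[-0.17,-0.04,0],"turn":0},{"dp":[-0.26,-0.07,0],"turn":0},{"dp":[-0.35,-0.09,0],"turn":0},{"dp":[-0.43,-0.11,0],"turn":0}]' | tail -2 && python3 chk.py && \
python3 -m creep '[{"dp":[-0.08,-0.02,0],"turn":0},{"dp":[-0.17,-0.04,0],"turn":0},{"dp":[-0.26,-0.07,0],"turn":0},{"dp":[-0.35,-0.09,0],"turn":0},{"dp":[-0.43,-0.11,0],"turn":0}]' | tail -2 && python3 chk.py && \
python3 -m creep '[{"dp":[-0.08,-0.02,0],"turn":0},{"dp":[-0.17,-0.04,0],"turn":0},{"dp":[-0.26,-0.07,0],"turn":0},{"dp":[-0.35,-0.1,0],"turn":0},{"dp":[-0.43,-0.12,0],"turn":0}]' | tail -2 && python3 chk.py
```

```text
ft_force: [2.6, -5.5, -7.7]
opening: 0.124
16.52 u 170.25 625.5 z 120.3 y 279.3
ft_force: [2.7, -5.7, -7.8]
opening: 0.122
17.2 u 170.31 629.5 z 124.5 y 278.2
ft_force: [3.1, -5.3, -9.1]
opening: 0.125
17.88 u 170.5 635.0 z 128.8 y 277.1
```

```bash

python3 -m creep '[{"dp":[-0.08,-0.02,0],"turn":0},{"dp":[-0.17,-0.05,0],"turn":0},{"dp":[-0.26,-0.08,0],"turn":0},{"dp":[-0.35,-0.11,0],"turn":0},{"dp":[-0.43,-0.13,0],"turn":0}]' | tail -2 && python3 chk.py && \
python3 -m creep '[{"dp":[-0.08,-0.02,0],"turn":0},{"dp":[-0.17,-0.05,0],"turn":0},{"dp":[-0.26,-0.08,0],"turn":0},{"dp":[-0.35,-0.11,0],"turn":0},{"dp":[-0.43,-0.14,0],"turn":0}]' | tail -2 && python3 chk.py && \
python3 -m creep '[{"dp":[-0.08,-0.03,0],"turn":0},{"dp":[-0.17,-0.06,0],"turn":0},{"dp":[-0.26,-0.09,0],"turn":0},{"dp":[-0.34,-0.12,0],"turn":0},{"dp":[-0.42,-0.15,0],"turn":0}]' | tail -2 && python3 chk.py && \
python3 -m creep '[{"dp":[-0.08,-0.03,0],"turn":0},{"dp":[-0.17,-0.06,0],"turn":0},{"dp":[-0.26,-0.09,0],"turn":0},{"dp":[-0.34,-0.12,0],"turn":0},{"dp":[-0.42,-0.15,0],"turn":0}]' | tail -2 && python3 chk.py
```

```text
ft_force: [3.5, -5.5, -7.9]
opening: 0.122
18.55 u 170.5 631.5 z 133.2 y 275.9
ft_force: [2.4, -4.7, -9.2]
opening: 0.126
19.23 u 170.5 630.0 z 137.5 y 274.6
ft_force: [1.9, -4.3, -8.4]
opening: 0.124
19.9 u 170.93 638.0 z 141.6 y 273.2
ft_force: [3.3, -3.7, -8.4]
opening: 0.122
20.57 u 171.32 639.5 z 146.0 y 271.8
```

```bash
python3 chk.py;
python3 -m creep '[{"dp":[-0.08,-0.03,0],"turn":0},{"dp":[-0.17,-0.06,0],"turn":0},{"dp":[-0.26,-0.1,0],"turn":0},{"dp":[-0.34,-0.13,0],"turn":0},{"dp":[-0.42,-0.16,0],"turn":0}]' | tail -2 && python3 chk.py && \
python3 -m creep '[{"dp":[-0.08,-0.03,0],"turn":0},{"dp":[-0.17,-0.06,0],"turn":0},{"dp":[-0.26,-0.1,0],"turn":0},{"dp":[-0.34,-0.13,0],"turn":0},{"dp":[-0.42,-0.16,0],"turn":0}]' | tail -2 && python3 chk.py && \
python3 -m creep '[{"dp":[-0.08,-0.03,0],"turn":0},{"dp":[-0.17,-0.06,0],"turn":0},{"dp":[-0.26,-0.1,0],"turn":0},{"dp":[-0.34,-0.13,0],"turn":0},{"dp":[-0.42,-0.17,0],"turn":0}]' | tail -2 && python3 chk.py
```

```text
20.62 u 171.09 639.5 z 145.9 y 271.8
ft_force: [2.3, -5.3, -9.0]
opening: 0.123
21.3 u 171.5 644.0 z 150.1 y 270.3
ft_force: [2.4, -4.1, -8.8]
opening: 0.12
21.98 u 171.5 649.5 z 154.2 y 268.7
ft_force: [2.7, -5.0, -8.8]
opening: 0.125
22.65 u 171.9 649.5 z 158.6 y 267.1
```

```bash

python3 -m creep '[{"dp":[-0.08,-0.03,0],"turn":0},{"dp":[-0.17,-0.07,0],"turn":0},{"dp":[-0.25,-0.1,0],"turn":0},{"dp":[-0.33,-0.14,0],"turn":0},{"dp":[-0.41,-0.18,0],"turn":0}]' | tail -2 && python3 chk.py && \
python3 -m creep '[{"dp":[-0.08,-0.03,0],"turn":0},{"dp":[-0.17,-0.07,0],"turn":0},{"dp":[-0.25,-0.11,0],"turn":0},{"dp":[-0.33,-0.15,0],"turn":0},{"dp":[-0.41,-0.19,0],"turn":0}]' | tail -2 && python3 chk.py && \
python3 -m creep '[{"dp":[-0.08,-0.03,0],"turn":0},{"dp":[-0.16,-0.07,0],"turn":0},{"dp":[-0.24,-0.11,0],"turn":0},{"dp":[-0.32,-0.15,0],"turn":0},{"dp":[-0.4,-0.19,0],"turn":0}]' | tail -2 && python3 chk.py
```

```text
ft_force: [3.0, -4.5, -10.1]
opening: 0.121
23.32 u 172.14 645.0 z 162.6 y 265.4
ft_force: [3.0, -4.5, -9.4]
opening: 0.12
24.0 u 172.5 648.0 z 166.6 y 263.6
ft_force: [3.2, -4.4, -8.1]
opening: 0.118
24.68 u 173.0 657.5 z 170.8 y 261.8
```

```bash

python3 -m creep '[{"dp":[-0.08,-0.04,0],"turn":0},{"dp":[-0.16,-0.08,0],"turn":0},{"dp":[-0.24,-0.12,0],"turn":0},{"dp":[-0.32,-0.16,0],"turn":0},{"dp":[-0.4,-0.2,0],"turn":0}]' | tail -2 && python3 chk.py && \
python3 -m creep '[{"dp":[-0.08,-0.04,0],"turn":0},{"dp":[-0.16,-0.08,0],"turn":0},{"dp":[-0.24,-0.12,0],"turn":0},{"dp":[-0.32,-0.16,0],"turn":0},{"dp":[-0.4,-0.2,0],"turn":0}]' | tail -2 && python3 chk.py
```

```text
ft_force: [4.0, -4.6, -9.9]
opening: 0.121
25.35 u 173.0 654.0 z 174.8 y 259.9
ft_force: [4.2, -5.2, -9.1]
opening: 0.119
26.02 u 173.5 657.0 z 178.7 y 257.9
```

```bash

python3 -m creep '[{"dp":[-0.08,-0.04,0],"turn":0},{"dp":[-0.16,-0.08,0],"turn":0},{"dp":[-0.24,-0.12,0],"turn":0},{"dp":[-0.32,-0.16,0],"turn":0},{"dp":[-0.4,-0.2,0],"turn":0}]' | tail -2 && python3 chk.py && \
python3 -m creep '[{"dp":[-0.08,-0.04,0],"turn":0},{"dp":[-0.16,-0.08,0],"turn":0},{"dp":[-0.24,-0.12,0],"turn":0},{"dp":[-0.32,-0.16,0],"turn":0},{"dp":[-0.4,-0.21,0],"turn":0}]' | tail -2 && python3 chk.py
```

```text
ft_force: [2.7, -4.4, -7.9]
opening: 0.118
26.7 u 199.0 604.0 z 183.0 y 255.7
```

It is sliding, so I'll hold still.

```bash
python3 -m creep '[{"dp":[0,0,0],"turn":0},{"dp":[0,0,0],"turn":0},{"dp":[0,0,0],"turn":0},{"dp":[0,0,0],"turn":0},{"dp":[0,0,0],"turn":0}]' | head -3
python3 -m creep '[{"dp":[0,0,0],"turn":0},{"dp":[0,0,0],"turn":0},{"dp":[0,0,0],"turn":0},{"dp":[0,0,0],"turn":0},{"dp":[0,0,0],"turn":0}]' | head -3
python3 - <<'E'
from h import *
snap('scene','s2.png');bar('top');im,_=snap('top','t2.png')
a=cv2.imread('pics/t2.png')[160:290,120:320];b=cv2.imread('pics/s2.png')[90:220,240:440]
cv2.imwrite('pics/c2.png',cv2.resize(np.hstack([a,b]),None,fx=2,fy=2,interpolation=cv2.INTER_CUBIC))
E
```

```text
time: 27.32
eef_pos: [539.7, 255.7, 183.1]
tool_rot: [-0.033, 0.706, 0.031, 0.707]
time: 27.95
eef_pos: [539.7, 255.7, 183.1]
tool_rot: [-0.033, 0.706, 0.031, 0.707]
top 28.05 [(470, 258.3, 218.3)]
```

View pics/c2.png

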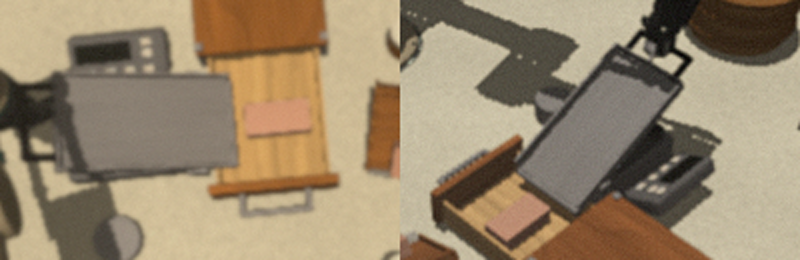

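The bar lies flat in the drawer, clear of the pan: left half at about (278,117), right half at about (517,220). Next I'll let the pan down.

```bash
python3 -m creep '[{"dp":[1.03,0.54,0],"turn":0},{"dp":[2.08,1.03,0],"turn":0},{"dp":[3.14,1.48,0],"turn":0},{"dp":[4.23,1.88,0],"turn":0},{"dp":[5.34,2.22,0],"turn":0}]'
python3 - <<'E'
from h import *
go([536.6,286.5,71.5],95.3)
E
```

```text
time: 28.72
eef_pos: [537.5, 277.3, 129.9]
tool_rot: [-0.034, 0.706, 0.031, 0.707]
ft_force: [2.0, -5.6, -2.2]
opening: 0.123
t 28.73 tcp [537.5 277.3 129.9] ty 95.2 x [ 0.001 -0.004 -1.   ] z [1.   0.09 0.  ] q6 -1.3 op 0.123 F [ 2.  -5.6 -2.2]
dp [ 5.83  0.95 -0.01] turn(tool x down => minus yaw) -0.1
```

```bash
python3 -m creep '[{"dp":[1.1,0.28,0],"turn":0},{"dp":[2.2,0.52,0],"turn":0},{"dp":[3.4,0.72,0],"turn":0},{"dp":[4.5,0.86,0],"turn":0},{"dp":[5.5,0.95,0],"turn":0}]'
python3 -m creep '[{"dp":[0.1,0,0],"turn":0},{"dp":[0.2,0,0],"turn":0},{"dp":[0.3,0,0],"turn":0},{"dp":[0.3,0,0],"turn":0},{"dp":[0.3,0,0],"turn":0}]'
python3 - <<'E'
from h import *
go([536.6,286.5,71.5],95.3)
E
```

```text
time: 29.35
eef_pos: [536.7, 286.2, 76.2]
tool_rot: [-0.034, 0.706, 0.031, 0.707]
ft_force: [-5.9, -13.9, 41.3]
opening: 0.122
time: 29.98
eef_pos: [536.8, 286.2, 76.3]
tool_rot: [-0.034, 0.705, 0.031, 0.707]
ft_force: [-4.7, -10.4, 17.0]
opening: 0.12
t 29.98 tcp [536.8 286.2  76.3] ty 95.2 x [ 0.003 -0.004 -1.   ] z [1.   0.09 0.  ] q6 -1.28 op 0.12 F [ -4.7 -10.4  17. ]
dp [ 0.48  0.03 -0.01] turn(tool x down => minus yaw) -0.1
```

```bash
python3 -m creep '[{"dp":[0,0,0],"turn":0},{"dp":[0,0,0],"turn":0},{"dp":[0,0,0],"turn":0},{"dp":[0,0,0],"turn":0},{"dp":[0,0,0],"turn":0}]' 3.5
python3 -m creep '[{"dp":[-1.5,0,0],"turn":0},{"dp":[-5,0,0],"turn":0},{"dp":[-9,0,0],"turn":0},{"dp":[-13,0,0],"turn":0},{"dp":[-16,0,0],"turn":0}]' 
python3 - <<'E'
from h import *
im=cv2.imread('pics/t2.png');g=cv2.cvtColor(im,cv2.COLOR_BGR2GRAY)
c=cam('top');print('drawer handle',onz(c,[(240.5,267),(275.5,264)] if 0 else [(120+243/2,160+211/2),(120+310/2,160+206/2)],49).round(0))
go([400,-84,200],-81)
E
```

```text
time: 30.6
eef_pos: [536.2, 288.9, 71.3]
tool_rot: [-0.032, 0.707, 0.032, 0.706]
ft_force: [-0.5, 0.2, -0.2]
opening: 0.412
time: 31.22
eef_pos: [536.8, 289.0, 234.9]
tool_rot: [-0.031, 0.705, 0.032, 0.708]
ft_force: [0.0, -0.3, 0.3]
opening: 0.413
drawer handle [[ 429.  -34.   49.]
 [ 436. -133.   49.]]
t 31.23 tcp [536.8 289.  234.9] ty 95.2 x [ 0.003  0.001 -1.   ] z [1.   0.09 0.  ] q6 -1.28 op 0.413 F [ 0.  -0.3  0.3]
dp [  3.39 -35.92 -16.99] turn(tool x down => minus yaw) -3.8
```

```bash
python3 -m creep '[{"dp":[0,-4,-2.2],"turn":0},{"dp":[0,-9,-4.8],"turn":0},{"dp":[0,-14,-7.4],"turn":0},{"dp":[0,-19,-10],"turn":0},{"dp":[1,-24,-12.6],"turn":0}]' 0 40
python3 -m creep '[{"dp":[0.5,-5,-2.6],"turn":0},{"dp":[1.5,-9,-4.6],"turn":0},{"dp":[2.4,-12,-5.9],"turn":0},{"dp":[2.4,-12,-5.9],"turn":0},{"dp":[2.4,-12,-5.9],"turn":0}]'
python3 - <<'E'
from h import *
go([388,-87,40],95.2)
E
```

```text
time: 31.85
eef_pos: [432.5, 36.9, 223.3]
tool_rot: [-0.032, 0.705, 0.032, 0.708]
ft_force: [0.2, -1.6, 0.2]
opening: -0.001
time: 32.48
eef_pos: [384.9, -86.1, 198.4]
tool_rot: [-0.032, 0.706, 0.032, 0.707]
ft_force: [1.1, -0.5, 0.3]
opening: -0.005
t 32.48 tcp [384.9 -86.1 198.4] ty 95.1 x [ 0.002  0.    -1.   ] z [1.   0.09 0.  ] q6 -2.06 op -0.005 F [ 1.1 -0.5  0.3]
dp [15.84 -0.11  0.27] turn(tool x down => minus yaw) -0.1
```

```bash
python3 -m creep '[{"dp":[4,0,0],"turn":0},{"dp":[8,0,0],"turn":0},{"dp":[12,0,0],"turn":0},{"dp":[14.5,0,0],"turn":0},{"dp":[15.8,0,0],"turn":0}]'
python3 -m creep '[{"dp":[0,0,1],"turn":0},{"dp":[0,0,2],"turn":0},{"dp":[0,0,3],"turn":0},{"dp":[0,0,4.5],"turn":0},{"dp":[0,0,6],"turn":0}]'
python3 - <<'E'
from h import *
go([614,-66,40],95.2)
E
```

```text
time: 33.1
eef_pos: [384.7, -85.0, 38.7]
tool_rot: [-0.032, 0.707, 0.033, 0.706]
ft_force: [0.2, -0.3, 0.5]
opening: -0.001
time: 33.72
eef_pos: [445.3, -80.8, 39.9]
tool_rot: [-0.032, 0.706, 0.032, 0.707]
ft_force: [-1.0, 0.5, 1.5]
opening: -0.0
t 33.73 tcp [445.3 -80.8  39.9] ty 95.2 x [ 0.  0. -1.] z [1.   0.09 0.  ] q6 -1.99 op -0.0 F [-1.   0.5  1.5]
dp [-1.000e-02 -4.000e-02  1.694e+01] turn(tool x down => minus yaw) -0.0
```

```bash
python3 -m creep '[{"dp":[0,0,1.5],"turn":0},{"dp":[0,0,3],"turn":0},{"dp":[0,0,4.5],"turn":0},{"dp":[0,0,6],"turn":0},{"dp":[0,0,7.5],"turn":0}]'
python3 -m creep '[{"dp":[0,0,1.5],"turn":0},{"dp":[0,0,3],"turn":0},{"dp":[0,0,4.5],"turn":0},{"dp":[0,0,5.5],"turn":0},{"dp":[0,0,6.5],"turn":0}]'
python3 - <<'E'
from h import *
bar('top');snap('top','t3.png')
E
```

```text
time: 34.35
eef_pos: [519.8, -74.1, 39.5]
tool_rot: [-0.032, 0.706, 0.032, 0.706]
ft_force: [-1.1, 1.3, 0.6]
opening: 0.002
time: 34.98
eef_pos: [584.2, -68.6, 39.6]
tool_rot: [-0.032, 0.706, 0.032, 0.706]
ft_force: [-1.6, 0.0, 1.2]
opening: 0.001
top 35.02 []
```

Continue until there is firm resistance, in small steps.

```bash
python3 -m creep '[{"dp":[0,0,0.6],"turn":0},{"dp":[0,0,1.2],"turn":0},{"dp":[0,0,1.8],"turn":0},{"dp":[0,0,2.4],"turn":0},{"dp":[0,0,3],"turn":0}]'
python3 -m creep '[{"dp":[0,0,0.2],"turn":0},{"dp":[0,0,0.4],"turn":0},{"dp":[0,0,0.6],"turn":0},{"dp":[0,0,0.8],"turn":0},{"dp":[0,0,0.8],"turn":0}]'
```

```text
time: 35.7
eef_pos: [613.9, -65.6, 39.5]
tool_rot: [-0.032, 0.706, 0.032, 0.706]
ft_force: [-1.7, 0.6, 0.2]
opening: -0.004
time: 36.33
eef_pos: [620.8, -65.1, 39.6]
tool_rot: [-0.032, 0.707, 0.032, 0.706]
ft_force: [-2.7, -0.7, 2.0]
opening: -0.002
```

```bash
python3 -m creep '[{"dp":[0,0,0.3],"turn":0},{"dp":[0,0,0.6],"turn":0},{"dp":[0,0,0.9],"turn":0},{"dp":[0,0,1.2],"turn":0},{"dp":[0,0,1.2],"turn":0}]'
python3 - <<'E'
from h import *
a,_=snap('top','t4.png')
im=cv2.imread('pics/t4.png')
cv2.imwrite('pics/c4.png',cv2.resize(im[140:290,120:320],None,fx=3,fy=3,interpolation=cv2.INTER_CUBIC))
E
```

```text
time: 36.95
eef_pos: [621.1, -65.0, 39.5]
tool_rot: [-0.033, 0.715, 0.033, 0.697]
ft_force: [-25.4, -6.7, 17.9]
opening: 0.005
```

View pics/c4.png

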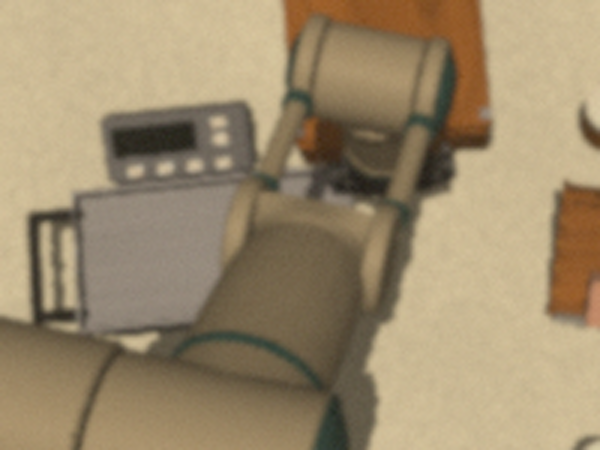

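There is a firm stop at x = 621 with 25 N, and the pan is down. I'll back off, lift clear and check.

```bash
python3 -m creep '[{"dp":[0,0,-1],"turn":0},{"dp":[0,0,-3],"turn":0},{"dp":[0,0,-7],"turn":0},{"dp":[0,0,-12],"turn":0},{"dp":[0,0,-17],"turn":0}]'
python3 -m creep '[{"dp":[-5,0,-4],"turn":0},{"dp":[-10,-2,-8],"turn":0},{"dp":[-16,-6,-12],"turn":0},{"dp":[-20,-10,-14],"turn":0},{"dp":[-20,-14,-14],"turn":0}]'
python3 - <<'E'
from h import *
go([0,0,0]);a,_=snap('top','t5.png')
im=cv2.imread('pics/t5.png')
cv2.imwrite('pics/c5.png',cv2.resize(im[70:310,120:420],None,fx=2.5,fy=2.5,interpolation=cv2.INTER_CUBIC))
E
```

```text
time: 37.62
eef_pos: [464.1, -79.4, 39.8]
tool_rot: [-0.032, 0.705, 0.032, 0.707]
ft_force: [-0.0, -0.4, 0.6]
opening: 0.005
time: 38.25
eef_pos: [338.0, -232.8, 243.2]
tool_rot: [-0.034, 0.704, 0.03, 0.709]
ft_force: [0.6, -0.2, -0.4]
opening: 0.003
t 38.25 tcp [ 338.  -232.8  243.2] ty 95.2 x [ 0.007 -0.005 -1.   ] z [1.   0.09 0.01] q6 -2.44 op 0.003 F [ 0.6 -0.2 -0.4]
dp [ 23.96  26.38 -31.72] turn(tool x down => minus yaw) None
```

View pics/c5.png

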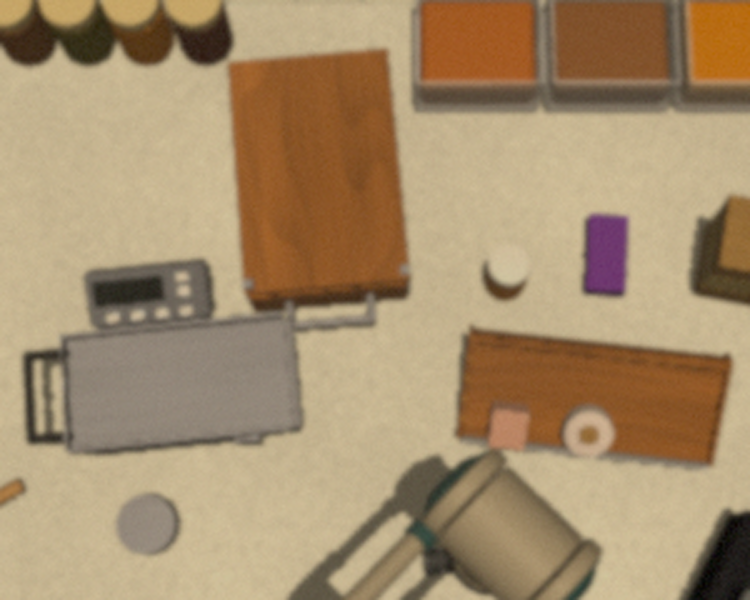

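```bash
python3 -m creep '[{"dp":[0,0,0],"turn":0},{"dp":[0,0,0],"turn":0},{"dp":[0,0,0],"turn":0},{"dp":[0,0,0],"turn":0},{"dp":[0,0,0],"turn":0}]' | tail -2; python3 -c "
from bench import ticket;print(ticket.close_job())"
```

```text
ft_force: [0.4, -0.1, -0.0]
opening: -0.001
the job is handed in; nothing more can be done
None
```

I ran the whole job and handed it in at about 39 s of the 72 s allowed. No verdict is reported.

- **Laying the bar:** I took it from the right-hand place on the stand and pressed it flat in a loose grip. It was released about 1 mm along and 4 mm across from the bed's middle.
- **Tipping:** I lifted the pan about 1° per step until the bar began to slide at about 25–26°, then held it still. The bar came to rest flat in the drawer.
- **Finishing:** I let the pan down until it pressed on its stop, then released it. I pushed the drawer until it stopped firmly with about 25 N on the gripper.

**Last checks:** the final top view shows the drawer closed up to the cabinet, the pan level, and the block, cake, tin and rear jar in place. The gripper was clear, with wrist force near zero.

**What the checks don't show:**
- **Slide speed:** I never measured it. The bar was already about 70 mm along when I saw it move, so the pan may have turned slightly in the first part of the slide.
- **Bar in the shut drawer:** I last saw it before closing the drawer.
- **Jar in front of the stand:** the arm hid it in the final picture. I passed it with the tool tip about 240 mm up.
- **Spoon:** the final picture shows only part of it.
- **Pan handle:** it slipped about 4 mm in the fingers as the pan reached its stop, with a peak of 41 N at the wrist.

I viewed 12 pictures, two over the budget of 10.

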